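# Centre the doming block on the bench scale pan

### The arm

A 6-joint arm with a two-finger parallel gripper is mounted at the origin on a cart in front of the work surface, level with it; the furniture and walls round the work are solid. World frame = base frame: x ahead of the robot, y to its left, z up, the work surface at z = 0. Lengths are in m, angles in rad, forces in N, time in s.
With the tool pointing down it reaches from about 0.35 to 0.975 m from the base axis. Payload 4.9 kg.
Tool frame: the origin (TCP) lies on the centre line of the jaws, within the pads' length; the fingertips stand 8 mm ahead of it and the grasp point (between the pads) lies 11 mm behind it; z points along the fingers, y is the line along which they close (so a half turn about z gives the same grasp; the last joint's range is limited). The gripper opens to 85 mm and grips with 20 to 120 N. Pads are 22 mm wide; open, the fingers measure 114 mm over their backs; the gripper's body (76 mm by 85 mm) begins 54 mm behind the grasp point. The pads swing forward as they close: fully open they stand 13 mm farther back than shut.
Start: joints at [1.099, 0.053, 1.613, -0, 1.476, -0.119], TCP at [0.216, 0.586, 0.239] pointing down, gripper open.
Joint ranges: [-3.01, 3.01], [-1.01, 2.22], [0.06, 2.58], [-1.02, 4.17], [0.09, 2.62], [-3.14, 3.14]. Speed limits (rad/s): [2.57, 2.57, 3.14, 3.14, 3.14, 3.14].

### API

Orientations are given as a rotation vector (axis times angle).
In Python, from station import ctrl gives the robot as it stands.
- The arm moves only by the shell command python3 -m jog [FORCE], which reads ROWS from standard input. ROWS is a JSON list of rows, 1 to 20 of them, each an object with the fields finger_gap (the finger opening in m), pos (a list: dx, dy, dz in normalised numbers (1 is 0.75 m)), r (a list: a rotation vector rx, ry, rz in fractions of the full range, 1 being pi rad); a field left out counts as zero (the opening has to be given); each row is the pose to reach, as a shift and turn from the pose commanded when the command began, along the tool's axes at that moment; what a row does not reach only later rows make up. A row lasts 1/12 s, in which the tool goes at most 0.0417 m and 0.125 rad, less where a joint would pass 70% of its speed; a pose out of reach is approached as far as the arm can. The fingers move at their own pace and stop on an object; FORCE is the grip in N (left out, the last holds). Time passes only in rows, so rows that do not move let the fingers close. It prints the time, the measured TCP pose, the force, the opening and the grip force at its end. Input that does not fit is refused with a message, and nothing moves.
- ctrl.get_obs(): the state, without advancing time (a new reading comes with each control period).
- ctrl.get_image(name): name is "side" or "top" or "wrist"; returns the picture (400x640x3 uint8, red, green, blue); there is no depth.
- ctrl.camera_params(name): a dict with "fx", "fy", "cx", "cy" (pixels), "k1" (the pictures are not rectified: a ray, as slopes to the right and down, at radius r is drawn at 1 + k1 r^2 times it, then the intrinsics apply), "T" (4x4, takes a point from camera to world coordinates); the wrist camera has in their place "tool_from_camera" (4x4, takes a point from camera to tool coordinates, whose origin is the TCP and whose axes are the flange's). Camera axes: x right, y down, z forward; pixel columns grow to the right and rows downward; lengths in m; the calibration is good to about 2 mm. A picture is of the moment at which its call begins: read the wrist's pose just before it. camera_params takes no time and is no camera call.
- ctrl.finish_job(): hands the job in; it is judged then, once.
Trained networks look in the newest picture that a camera, given by its name, has taken for a name from the list of things; names that differ only in an ending like _2 or _b are one class to them, and where a whole thing is asked for, a point or a joint stands for the part that bears it (a point fixed in the world has none). Each returns a list of dicts, best first, with "p" (0 to 1); they miss things now and then, are a little off and sometimes report something else, mostly with a low value. They report only what shows in the picture. A call takes as long as a camera call.
- ctrl.find_in(camera, thing): "extent" ([left, top, right, bottom] in pixels, round what is visible of it).
- ctrl.cut_out(camera, thing): "mask" (400x640 bool, what is visible of it) and "extent" ([left, top, right, bottom] in pixels, round what is visible of it).
- ctrl.tip_of(camera, thing): "xy" ([column, row] in pixels: a listed point, or the origin of a listed thing).
The state is a dict: "t": time; "q": joint angles; "dq": joint speeds; "effort": joint torques, N m; "tool_pos": TCP position; "tool_rot": TCP orientation; "contact_force": force on the tool from outside, world axes, zero at the start; "wrist_torque": the same for the moment, N m; "opening": finger opening in m; "grip_force": force on a finger pad.
Only numpy, scipy, OpenCV 4.12 (cv2) and the standard library are available. Lean on these libraries where they do the work, as an engineer would, in place of code of your own. Each camera call takes 0.05 s, during which the arm holds its last target. There are 200 camera calls.

### The job

Pick up the brass doming block and set it down on the small square pan of the bench scale, clear of the pan's two raised stops, whose strips are clamped a few millimetres in or out and must be found by touch. Then, keeping it flat on the pan, slide it back, away from the display, until it presses firmly (about 10 newtons) on the back stop, and after that sideways until it presses just as firmly on the side stop, so that it stands square on the pan with no edge overhanging; let go. The load cell is delicate: never push a stop with more than 15 newtons nor put more than 20 newtons on the scale in all, the block's weight included, and leave the things lying round about where they are.

Things in the scene. Friction and masses are not known exactly. Their poses are not given: they have to be found in the camera images.
- doming_block: brass doming block: a loose cube with round hollows in its top, 45 mm long, 45 mm wide and 45 mm high, about 0.6 kg (5 to 7 N). Origin: centre of its underside; x and y square to its sides, z up. Starts on the bench to the right of the scale; any of its four sides may face any stop in the end.
- scale: small grey bench scale, 130 mm (its x) by 100 mm (its y), housing top 24 mm above the bench; it is fixed to the bench and turned by an unknown yaw. Origin: centre of its underside; its x points away from the display (display at the -x end), y to the left seen from the display, z up. The pan stands over the housing's rear part.
- pan_centre (a point): centre of the top face of the scale's pan: a flat steel plate, 62 x 62 mm, its top 34 mm above the bench when empty. Axes are those of the scale. The pan is sprung: it sinks about 1 mm for each 6 N put on it, 5 mm at most, and does not move sideways. Sliding, the block rubs on it with about 0.6 of its load. The block standing against both stops leaves a border of at least 3 mm of pan on all sides.
- back_stop: clip on the pan's +x edge, with a dark steel strip standing across the pan: 40 mm long (pan y), 4 mm thick, 10 mm high. The strip is clamped fast with its inner face 17.5 to 27.5 mm in +x from the pan's centre: setting unknown, not measured, find it by touch; it gives 0.5 mm at 10 N. Origin: the clip (not the strip), on the pan's edge, 31 mm in +x from the pan's centre, at the pan's top.
- side_stop: the same clip and strip on the pan's +y edge, strip 40 mm long along the pan's x; its inner face lies 17.5 to 27.5 mm in the pan's +y from the pan's centre, setting unknown, not measured. Origin: the clip (not the strip), 31 mm in the pan's +y from the pan's centre; its own x points along the pan's +y. The pan's -x and -y edges have no stop.
- stone: bystander: a rough stone, 64 x 62 x 42 mm, loose on the bench; leave it alone. Origin: centre of its underside.
- tin: bystander: a flat round tin, 59 mm across, 24 mm high, loose; leave it alone. Origin: centre of its underside.
- vial: bystander: a standing vial, 27 mm across, 60 mm high, loose; leave it alone. Origin: centre of its underside.
- pliers: bystander: pliers lying flat, 139 x 48 x 13 mm, loose; leave them alone. Origin: centre of their underside.

How it is judged:
On the way, in this order (a step that is already met when the one before it is completed fails the run):
1. the block stands on the pan, clear of both stops (z of doming_block in the frame of pan_centre between -0.003 and 0.003 m and horizontal distance between doming_block and pan_centre below 0.024 m and contact force between doming_block and scale above 1 N and contact force between doming_block and back_stop below 0.5 N and contact force between doming_block and side_stop below 0.5 N), for 0.1 s.
2. flat on the pan, the block is pressed on the back stop with more than 6 N (z of doming_block in the frame of pan_centre between -0.003 and 0.003 m and contact force between doming_block and back_stop above 6 N), for 0.2 s.
3. flat on the pan, the block is pressed on the side stop with more than 6 N (z of doming_block in the frame of pan_centre between -0.003 and 0.003 m and contact force between doming_block and side_stop above 6 N), for 0.2 s.
At the end, for the whole second after the job is handed in: The block stands upright and at rest on the pan, released, no edge overhanging the pan (its centre within 7 mm of the pan's centre along both pan axes), its sides square to the pan within 0.06 rad (x of doming_block in the frame of pan_centre between -0.007 and 0.007 m and y of doming_block in the frame of pan_centre between -0.007 and 0.007 m and z of doming_block in the frame of pan_centre between -0.003 and 0.003 m and angle between doming_block's own z axis and vertical below 0.05 rad and (angle between the x axis of doming_block and the x axis of pan_centre, either way round below 0.06 rad or angle between the x axis of doming_block and the y axis of pan_centre, either way round below 0.06 rad) and linear speed of doming_block below 0.01 m/s and contact force between doming_block and the fingers below 0.1 N); the robot touches nothing.
It fails at once if more than 15 N on the back stop or on the side stop (contact force between anything else and back_stop above 15 N or contact force between anything else and side_stop above 15 N).
It fails at once if more than 20 N of contact force on the scale in all (block, weight included, or gripper) (contact force between anything else and scale above 20 N).
It fails at once if a bystander (stone, tin, vial or pliers) moved by more than 15 mm (distance of any of stone, tin, vial, pliers from where it was at the start of the episode above 0.015 m).
It also fails if it takes over 70 s, if anything falls off the work surface, if the arm or the gripper's body presses on something with over 40 N, if the wrist force passes 120 N, or if a joint passes its speed limit or range.

## Working session

There is one attempt and no reset: what is moved stays moved. The work goes in short steps, Python scripts to look and compute and a shell command to move; the robot and the scene stay as the last step left them, time stands still between calls to the robot, and variables do not carry over. Pictures are saved under pics/ and viewed, at most 10 in all, crops included, and the job is handed in when it is done.

```bash
ls; mkdir -p pics; python3 - <<'E'
from station import ctrl
import cv2,numpy as np
o=ctrl.get_obs()
for k in ['t','q','tool_pos','tool_rot','contact_force','opening','grip_force']: print(k,np.round(o[k],4))
for n in ['top','side']:
    im=ctrl.get_image(n); cv2.imwrite(f'pics/{n}0.png',im[:,:,::-1])
    p=ctrl.camera_params(n); print(n,{k:np.round(v,4).tolist() for k,v in p.items()})
    for t in ['doming_block','scale','pan_centre','back_stop','side_stop']:
        print(t,[(np.round(d['extent'],1).tolist(),round(d['p'],2)) for d in ctrl.find_in(n,t)[:2]] if t!='pan_centre' else '',[(np.round(d['xy'],1).tolist(),round(d['p'],2)) for d in ctrl.tip_of(n,t)[:2]])
    for t in ['stone','tin','vial','pliers']: print(t,[(np.round(d['extent'],1).tolist(),round(d['p'],2)) for d in ctrl.find_in(n,t)[:1]])
p=ctrl.camera_params('wrist');print({k:np.round(v,4).tolist() for k,v in p.items()})
E
```

```text
pics
t 0.0
q [ 1.099   0.0534  1.6143  0.      1.476  -0.119 ]
tool_pos [0.2157 0.586  0.2381]
tool_rot [-0.5513 -3.0922  0.0031]
contact_force [ 1.365   0.8434 -0.3906]
opening 0.0855
grip_force 0.0
top {'fx': 497.0799, 'fy': 497.0799, 'cx': 329.8417, 'cy': 203.1345, 'k1': -0.1403, 'T': [[0.0102, -0.999, 0.0434, 0.4472], [-0.9999, -0.0107, -0.0106, 0.3093], [0.0111, -0.0433, -0.999, 0.9809], [0.0, 0.0, 0.0, 1.0]]}
doming_block [([393.8, 222.4, 420.2, 251.0], 0.6), ([269.7, 148.2, 350.1, 227.3], 0.6)] [([402.6, 231.1], 0.82)]
scale [([270.6, 149.3, 349.6, 227.7], 0.87), ([376.5, 118.9, 408.2, 153.8], 0.57)] [([310.7, 187.9], 0.76)]
pan_centre  [([305.8, 180.8], 0.68)]
back_stop [([281.2, 165.7, 293.3, 176.6], 0.63)] [([286.7, 170.5], 0.42)]
side_stop [([289.2, 183.4, 304.7, 198.2], 0.48)] [([291.5, 193.4], 0.65)]
stone [([374.8, 118.1, 408.4, 156.0], 0.76)]
tin [([277.5, 240.5, 312.3, 269.3], 0.91)]
vial [([244.4, 229.1, 266.0, 240.4], 0.72)]
pliers [([319.2, 243.7, 374.0, 304.1], 0.83)]
side {'fx': 519.814, 'fy': 519.814, 'cx': 325.1273, 'cy': 201.2287, 'k1': 0.006, 'T': [[-0.1081, 
[... 243 characters left out ...]
 411.0, 240.1], 0.93)] [([363.2, 225.7], 0.55)]
pan_centre  [([370.5, 224.1], 0.94)]
back_stop [([376.3, 225.5, 389.7, 244.3], 0.58)] [([387.2, 236.0], 0.62), ([266.2, 171.5], 0.37)]
side_stop [([372.2, 207.0, 389.1, 222.9], 0.72), ([241.5, 246.8, 276.8, 283.5], 0.59)] [([380.9, 212.7], 0.52)]
stone [([242.8, 247.3, 275.2, 284.6], 0.96)]
tin [([367.2, 146.9, 401.1, 181.0], 0.59)]
vial [([416.9, 167.2, 437.1, 195.7], 0.61)]
pliers [([243.6, 249.6, 273.5, 285.7], 0.65)]
{'fx': 291.8162, 'fy': 291.8162, 'cx': 321.2519, 'cy': 199.4239, 'k1': -0.0475, 'tool_from_camera': [[0.0007, -0.9665, -0.2567, 0.0668], [1.0, 0.001, -0.0013, -0.0004], [0.0015, -0.2567, 0.9665, -0.1347], [0.0, 0.0, 0.0, 1.0]]}
```

```bash
cat > h.py <<'E'
import numpy as np,cv2
from station import ctrl
from scipy.spatial.transform import Rotation as R
def cam(n):
    p=ctrl.camera_params(n)
    if 'T' in p: return p,np.array(p['T'])
    o=ctrl.get_obs(); T=np.eye(4); T[:3,:3]=R.from_rotvec(o['tool_rot']).as_matrix(); T[:3,3]=o['tool_pos']
    return p,T@np.array(p['tool_from_camera'])
def ray(n,xy,z,c=None):
    p,T=c or cam(n); d=(np.array(xy,float)-[p['cx'],p['cy']])/[p['fx'],p['fy']]
    s=d.copy()
    for _ in range(20): s=d/(1+p['k1']*(s@s))
    v=T[:3,:3]@np.r_[s,1]; return T[:3,3]+v*(z-T[2,3])/v[2]
def proj(n,P,c=None):
    p,T=c or cam(n); q=(np.atleast_2d(P)-T[:3,3])@T[:3,:3]; s=q[:,:2]/q[:,2:]
    s=s*(1+p['k1']*(s**2).sum(1,keepdims=True)); return s*[p['fx'],p['fy']]+[p['cx'],p['cy']]
E
python3 - <<'E'
from h import *
for n,d in dict(top=dict(block0=([402.6,231.1],0),scale=([310.7,187.9],0),pan=([305.8,180.8],.034),back=([286.7,170.5],.034),side=([291.5,193.4],.034)),side=dict(block0=([263.8,173],0),scale=([363.2,225.7],0),pan=([370.5,224.1],.034),back=([387.2,236],.034),side=([380.9,212.7],.034))).items():
    for k,(xy,z) in d.items(): print(n,k,ray(n,xy,z).round(4))
print(R.from_rotvec(ctrl.get_obs()['tool_rot']).as_matrix().round(3))
a=cv2.imread('pics/top0.png')[100:310,230:440]; b=cv2.imread('pics/side0.png')[130:300,230:450]
cv2.imwrite('pics/v1.png',cv2.hconcat([cv2.resize(a,(400,400),interpolation=2),cv2.resize(b,(400,400),interpolation=2)]))
E
```

```text
top block0 [0.4359 0.1542 0.    ]
top scale [0.5195 0.337  0.    ]
top pan [0.5305 0.3456 0.034 ]
top back [0.5499 0.3824 0.034 ]
top side [0.5061 0.3726 0.034 ]
side block0 [0.426  0.1448 0.    ]
side scale [0.5162 0.339  0.    ]
side pan [0.5287 0.3503 0.034 ]
side back [0.548  0.3798 0.034 ]
side side [0.5048 0.3667 0.034 ]
[[-0.938  0.346  0.   ]
 [ 0.346  0.938  0.   ]
 [-0.     0.    -1.   ]]
```

View pics/v1.png

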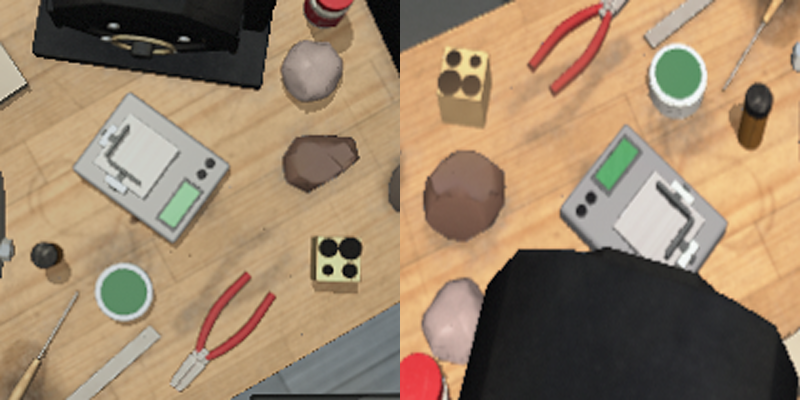

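The scale sits at about (0.53, 0.345) with its display towards the robot's right, and the block is at about (0.43, 0.15). The stone is the brown one. I'll move the wrist camera over the scale.

The manual's scale: shifts go in shares of 0.75 m and turns go in shares of pi rad. Converting my numbers, -0.378 m / 0.75 = -0.504, -0.2 m / 0.75 = -0.2667.

```bash
echo '[{"finger_gap":0.085,"pos":[-0.2667,-0.08,0]},{"finger_gap":0.085,"pos":[-0.2667,-0.08,0]},{"finger_gap":0.085,"pos":[-0.2667,-0.08,0]},{"finger_gap":0.085,"pos":[-0.504,-0.156,0.0533]},{"finger_gap":0.085,"pos":[-0.504,-0.156,0.0533]},{"finger_gap":0.085,"pos":[-0.504,-0.156,0.0533]},{"finger_gap":0.085,"pos":[-0.504,-0.156,0.0533]},{"finger_gap":0.085,"pos":[-0.504,-0.156,0.0533]},{"finger_gap":0.085,"pos":[-0.504,-0.156,0.0533]},{"finger_gap":0.085,"pos":[-0.504,-0.156,0.0533]},{"finger_gap":0.085,"pos":[-0.504,-0.156,0.0533]},{"finger_gap":0.085,"pos":[-0.504,-0.156,0.0533]}]' | python3 -m jog
python3 - <<'E'
from h import *
n='wrist'; c=cam(n); im=ctrl.get_image(n); cv2.imwrite('pics/w1.png',im[:,:,::-1])
np.save('w1T.npy',c[1])
for t,z in [('scale',0),('pan_centre',.034),('back_stop',.034),('side_stop',.034),('doming_block',0)]:
    print(t,[(np.round(d['xy'],1).tolist(),round(d['p'],2),ray(n,d['xy'],z,c).round(4)) for d in ctrl.tip_of(n,t)[:2]])
print(np.round(ctrl.get_obs()['contact_force'],2))
cv2.imwrite('pics/v2.png',im[:,:,::-1])
E
```

```text
t: 2.4
tool_pos: [0.5309, 0.3451, 0.1988]
tool_rot: [-0.555, -3.091, 0.0]
contact_force: [-0.5, 0.3, -0.3]
opening: 0.085
grip_force: 0.0
scale [([314.5, 175.8], 0.71, array([0.5215, 0.3392, 0.    ]))]
pan_centre [([328.3, 182.4], 0.64, array([0.5276, 0.3532, 0.034 ]))]
back_stop [([357.7, 186.7], 0.67, array([0.5426, 0.3806, 0.034 ]))]
side_stop [([336.3, 152.3], 0.56, array([0.501 , 0.3715, 0.034 ]))]
doming_block [([131.5, 151.8], 0.89, array([0.4208, 0.1501, 0.    ]))]
[-0.05 -0.07  0.3 ]
```

View pics/v2.png

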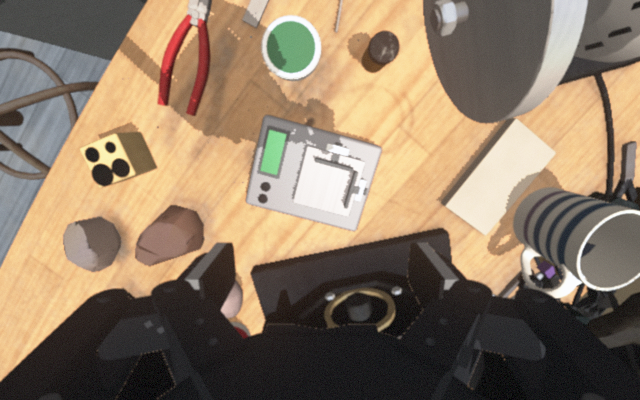

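The wrist picture shows the scale centred at about (314,172) and the block at (110,160). I'll fit outlines with masks projected onto the plane of the scale's housing top.

```bash
cat > fit.py <<'E'
from h import *
def quad(n,t,z,c):
    r=ctrl.cut_out(n,t)
    if not r: return print(n,t,'none')
    m=r[0]['mask'].astype(np.uint8); cs=cv2.findContours(m,0,1)[0]; k=max(cs,key=cv2.contourArea)[:,0]
    P=np.array([ray(n,x,z,c)[:2] for x in k])
    (cx,cy),(w,h),a=cv2.minAreaRect((P*1e3).astype(np.float32)); print(n,t,round(r[0]['p'],2),'ctr',round(cx,1),round(cy,1),'size',round(w,1),round(h,1),'ang',round(a,2)); return k,P
E
python3 - <<'E'
from fit import *
for n in ['wrist','top','side']:
    c=cam(n); im=ctrl.get_image(n)
    quad(n,'scale',.024,c); quad(n,'doming_block',.045 if n!='side' else .045,c); quad(n,'pan_centre',.034,c);quad(n,'tin',.024,c);quad(n,'pliers',.006,c)
im=cv2.imread('pics/w1.png')
cv2.imwrite('pics/v3.png',cv2.hconcat([cv2.resize(im[100:240,230:400],None,fx=3,fy=3,interpolation=2),cv2.resize(im[100:240,60:150],None,fx=3,fy=3,interpolation=2)]))
E
```

```text
wrist scale 0.71 ctr 515.8 338.9 size 129.8 100.1 ang 54.69
wrist doming_block 0.62 ctr 426.9 162.4 size 71.9 45.8 ang 86.71
wrist pan_centre 0.71 ctr 525.7 360.8 size 72.6 73.8 ang 54.44
wrist tin 0.72 ctr 391.3 363.6 size 58.0 58.7 ang 69.68
wrist pliers 0.6 ctr 353.7 261.6 size 51.4 118.6 ang 48.52
top scale 0.83 ctr 511.4 333.6 size 112.4 100.2 ang 55.05
top doming_block 0.73 ctr 429.1 151.9 size 45.3 43.9 ang 0.33
top pan_centre 0.7 ctr 503.9 355.0 size 26.5 58.7 ang 9.71
top tin none
top pliers none
side scale 0.58 ctr 521.7 338.6 size 132.7 104.8 ang 54.66
side doming_block 0.71 ctr 439.1 154.5 size 53.7 67.2 ang 86.56
side pan_centre 0.71 ctr 528.8 360.9 size 74.2 71.4 ang 55.97
side tin 0.71 ctr 404.8 359.7 size 60.2 50.9 ang 61.96
side pliers 0.73 ctr 385.1 260.0 size 12.4 67.8 ang 51.64
```

View pics/v3.png

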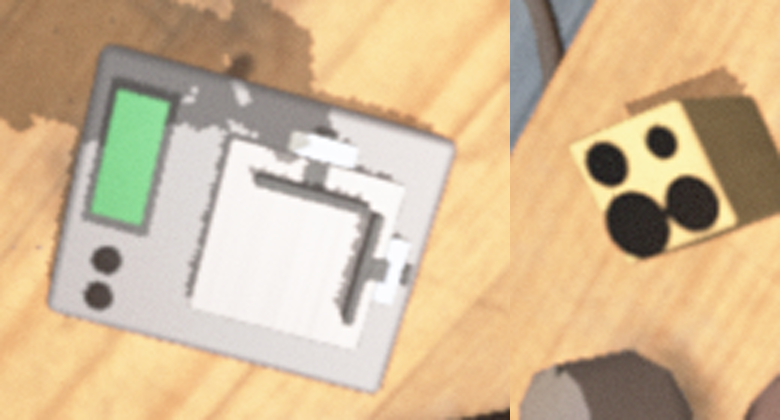

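```bash
python3 - <<'E'
from h import *
p=ctrl.camera_params('wrist'); c=(p,np.load('w1T.npy'))
f=lambda x,y,ox:((x+.5)/3-.5+ox,(y+.5)/3-.5+100)
P=[ray('wrist',f(x,y,230),.034,c)[:2]*1e3 for x,y in [(230,138),(188,303),(357,347),(403,187)]]
print('pan',np.round(P,1),np.mean(P,0).round(1))
for i in range(4): d=P[(i+1)%4]-P[i]; print(np.hypot(*d).round(1),np.degrees(np.arctan2(d[1],d[0])).round(1))
B=[ray('wrist',f(x-510,y,60),.045,c)[:2]*1e3 for x,y in [(570,147),(680,100),(737,222),(630,260)]]
print('block',np.round(B,1),np.mean(B,0).round(1))
for i in range(4): d=B[(i+1)%4]-B[i]; print(np.hypot(*d).round(1),np.degrees(np.arctan2(d[1],d[0])).round(1))
o=ctrl.get_obs();Rm=R.from_rotvec(o['tool_rot']).as_matrix();print(np.degrees(np.arctan2(Rm[1,1],Rm[0,1])),o['tool_pos'],o['q'].round(3))
E
```

```text
pan [[484.2 345.3]
 [532.9 310.5]
 [569.2 361.4]
 [520.2 394.9]] [526.6 353. ]
59.9 -35.5
62.5 54.5
59.3 145.6
61.4 -126.0
block [[404.6 129.4]
 [405.2 173.9]
 [448.2 172.2]
 [446.3 129.1]] [426.1 151.2]
44.6 89.2
43.0 -2.3
43.2 -92.6
41.7 179.6
69.78033565705869 [0.53025822 0.34605278 0.19929359] [ 0.461  0.098  1.632  0.     1.411 -0.757]
```

Scaled: -0.218 m / 0.75 = -0.2907, 0.08 m / 0.75 = 0.1067, -0.353 rad / 3.1416 = -0.1124.

```bash
echo '[{"finger_gap":0.085,"pos":[0.0387,-0.2907,0],"r":[0,0,-0.1124]},{"finger_gap":0.085,"pos":[0.0387,-0.2907,0],"r":[0,0,-0.1124]},{"finger_gap":0.085,"pos":[0.0387,-0.2907,0],"r":[0,0,-0.1124]},{"finger_gap":0.085,"pos":[0.0387,-0.2907,0],"r":[0,0,-0.1124]},{"finger_gap":0.085,"pos":[0.0387,-0.2907,0.1067],"r":[0,0,-0.1124]},{"finger_gap":0.085,"pos":[0.0387,-0.2907,0.1067],"r":[0,0,-0.1124]},{"finger_gap":0.085,"pos":[0.0387,-0.2907,0.1067],"r":[0,0,-0.1124]},{"finger_gap":0.085,"pos":[0.0387,-0.2907,0.1067],"r":[0,0,-0.1124]},{"finger_gap":0.085,"pos":[0.0387,-0.2907,0.1067],"r":[0,0,-0.1124]}]' | python3 -m jog
python3 - <<'E'
from fit import *
n='wrist'; c=cam(n); im=ctrl.get_image(n); cv2.imwrite('pics/v4.png',im[:,:,::-1]); np.save('w4T.npy',c[1])
quad(n,'doming_block',.045,c)
print(proj(n,[[.4275+a*.0225,.1515+b*.0225,z] for z in(.045,0) for a,b in [(-1,-1),(1,-1),(1,1),(-1,1)]],c).round(0).tolist())
E
```

```text
t: 4.35
tool_pos: [0.4282, 0.1519, 0.1199]
tool_rot: [0.001, 3.141, 0.001]
contact_force: [1.5, -0.3, 1.3]
opening: 0.0852
grip_force: 0.0
wrist doming_block 0.81 ctr 422.1 150.6 size 44.2 52.0 ang 88.42
[[290.0, 184.0], [292.0, 241.0], [350.0, 241.0], [351.0, 184.0], [295.0, 173.0], [296.0, 222.0], [345.0, 222.0], [346.0, 173.0]]
```

View pics/v4.png

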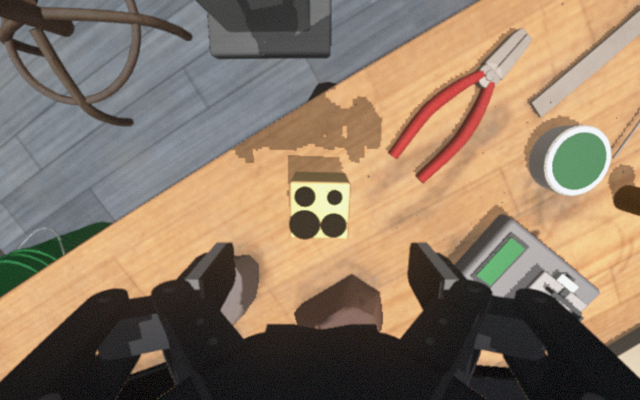

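The block's top face measures (290–348, 181–239), so its centre is about (0.4257, 0.1507) with yaw about 0. I'll descend and grip.

Scaled: 0.1 m / 0.75 = 0.1333, 0.0025 m / 0.75 = 0.0033.

```bash
echo '[{"finger_gap":0.085,"pos":[0.0033,-0.0013,0.04]},{"finger_gap":0.085,"pos":[0.0033,-0.0013,0.0867]},{"finger_gap":0.085,"pos":[0.0033,-0.0013,0.12]},{"finger_gap":0.085,"pos":[0.0033,-0.0013,0.1333]},{"finger_gap":0.085,"pos":[0.0033,-0.0013,0.1333]},{"finger_gap":0.03,"pos":[0.0033,-0.0013,0.1333]},{"finger_gap":0.03,"pos":[0.0033,-0.0013,0.1333]},{"finger_gap":0.03,"pos":[0.0033,-0.0013,0.1333]},{"finger_gap":0.03,"pos":[0.0033,-0.0013,0.1333]},{"finger_gap":0.03,"pos":[0.0033,-0.0013,0.1333]},{"finger_gap":0.03,"pos":[0.0033,-0.0013,0.1333]},{"finger_gap":0.03,"pos":[0.0033,-0.0013,0.1333]},{"finger_gap":0.03,"pos":[0.0033,-0.0013,0.1333]}]' | python3 -m jog 80
```

```text
t: 5.53
tool_pos: [0.4275, 0.1509, 0.0219]
tool_rot: [-0.0, 3.137, 0.002]
contact_force: [0.9, -0.0, 6.1]
opening: 0.0441
grip_force: 83.5
```

```bash
python3 -c "
from h import *
o=ctrl.get_obs();print({k:np.round(o[k],4) for k in ['t','tool_pos','tool_rot','contact_force','opening','grip_force','q']})"
```

```text
{'t': np.float64(5.5333), 'tool_pos': array([0.4275, 0.1509, 0.0219]), 'tool_rot': array([-2.0000e-04,  3.1366e+00,  1.5000e-03]), 'contact_force': array([ 0.8553, -0.0434,  6.1455]), 'opening': np.float64(0.0441), 'grip_force': np.float64(83.5167), 'q': array([ 1.7500e-01, -1.1690e-01,  2.1708e+00,  1.0000e-04,  1.0826e+00,
       -1.3960e+00])}
```

Scaled: 0.1867 m / 0.75 = 0.2489, -0.1017 m / 0.75 = -0.1356, 0.618 rad / 3.1416 = 0.1967.

```bash
echo '[{"finger_gap":0.03,"pos":[0,0,-0.0533]},{"finger_gap":0.03,"pos":[0,0,-0.1067]},{"finger_gap":0.03,"pos":[-0.0267,0.04,-0.12],"r":[0,0,0.0318]},{"finger_gap":0.03,"pos":[-0.1356,0.2489,-0.12],"r":[0,0,0.1967]},{"finger_gap":0.03,"pos":[-0.1356,0.2489,-0.12],"r":[0,0,0.1967]},{"finger_gap":0.03,"pos":[-0.1356,0.2489,-0.12],"r":[0,0,0.1967]},{"finger_gap":0.03,"pos":[-0.1356,0.2489,-0.12],"r":[0,0,0.1967]},{"finger_gap":0.03,"pos":[-0.1356,0.2489,-0.12],"r":[0,0,0.1967]},{"finger_gap":0.03,"pos":[-0.1356,0.2489,-0.12],"r":[0,0,0.1967]},{"finger_gap":0.03,"pos":[-0.1356,0.2489,-0.12],"r":[0,0,0.1967]},{"finger_gap":0.03,"pos":[-0.1356,0.2489,-0.12],"r":[0,0,0.1967]}]' | python3 -m jog
python3 - <<'E'
from h import *
n='wrist'; o=ctrl.get_obs(); c=cam(n); im=ctrl.get_image(n); cv2.imwrite('pics/w5.png',im[:,:,::-1]); np.save('w5T.npy',c[1])
print({k:np.round(o[k],4) for k in ['t','tool_pos','tool_rot','contact_force','opening','grip_force']})
Rm=R.from_rotvec(o['tool_rot']).as_matrix();print(Rm.round(4).tolist(),np.degrees(np.arctan2(Rm[1,1],Rm[0,1])))
im2=ctrl.get_image('side'); a=cv2.imread('pics/w5.png'); 
cv2.imwrite('pics/v5.png',cv2.vconcat([cv2.resize(a[100:340,160:480],(400,300),interpolation=2),cv2.resize(im2[130:280,270:470,::-1],(400,300),interpolation=2)]))
E
```

```text
t: 6.45
tool_pos: [0.5257, 0.3361, 0.1082]
tool_rot: [-0.954, -2.991, 0.003]
contact_force: [-0.8, -0.4, -4.6]
opening: 0.0438
grip_force: 85.3
{'t': np.float64(6.45), 'tool_pos': array([0.5257, 0.3361, 0.1082]), 'tool_rot': array([-0.9542, -2.9914,  0.0034]), 'contact_force': array([-0.8129, -0.4084, -4.5807]), 'opening': np.float64(0.0438), 'grip_force': np.float64(85.2536)}
[[-0.8153, 0.579, -0.0023], [0.579, 0.8153, -0.0015], [0.001, -0.0026, -1.0]] 54.61709353907761
```

View pics/v5.png

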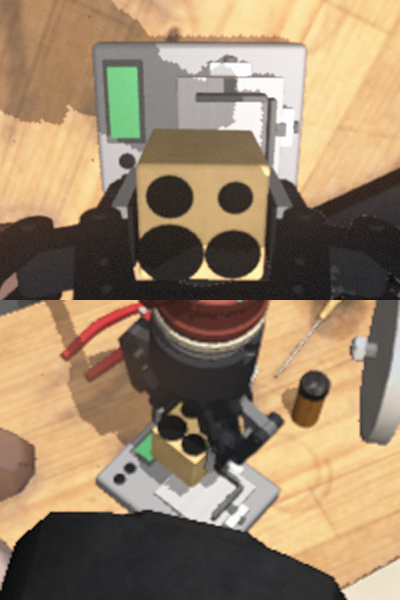

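```bash
python3 - <<'E'
from h import *
c=(ctrl.camera_params('wrist'),np.load('w5T.npy'))
S=np.array([[.5785,.8157],[-.8157,.5785]]); pc=np.array([.5266,.3530])
f=lambda x,y:((x+.5)/1.25-.5+160,(y+.5)/1.25-.5+100)
for nm,x,y,z in [('houseTL',93,43,.024),('houseTR',307,43,.024),('pan TL',177,78,.034),('panTR',283,78,.034),('blk bot L',152,130,.086),('blk bot R',255,130,.086),('blk top L',137,165,.131),('blk top R',270,165,.131)]:
    P=ray('wrist',f(x,y),z,c)[:2]; print(nm,(S@(P-pc)*1e3).round(1))
print('tcp',(S@(ctrl.get_obs()['tool_pos'][:2]-pc)*1e3).round(1),ctrl.get_obs()['tool_pos'])
E
```

```text
houseTL [-80.   49.2]
houseTR [46.3 49.2]
pan TL [-29.9  29.7]
panTR [31.  29.8]
blk bot L [-37.7  13.3]
blk bot R [ 8.4 13.4]
blk top L [-36.5  14. ]
blk top R [ 7.1 14.1]
tcp [-14.3  -9.4] [0.52599236 0.33592298 0.10876312]
```

Scaled: 0.048 m / 0.75 = 0.064, 0.004 m / 0.75 = 0.0053.

```bash
echo '[{"finger_gap":0.03,"pos":[-0.004,0.0053,0]},{"finger_gap":0.03,"pos":[-0.004,0.0053,0.0333]},{"finger_gap":0.03,"pos":[-0.004,0.0053,0.0533]},{"finger_gap":0.03,"pos":[-0.004,0.0053,0.0613]},{"finger_gap":0.03,"pos":[-0.004,0.0053,0.064]},{"finger_gap":0.03,"pos":[-0.004,0.0053,0.064]},{"finger_gap":0.03,"pos":[-0.004,0.0053,0.064]}]' | python3 -m jog
```

```text
t: 7.13
tool_pos: [0.532, 0.3389, 0.0619]
tool_rot: [0.955, 2.992, 0.001]
contact_force: [0.3, -0.6, -5.2]
opening: 0.0438
grip_force: 85.2
```

Scaled: 0.001 m / 0.75 = 0.0013.

```bash
echo '[{"finger_gap":0.03,"pos":[0,0,0.0013]},{"finger_gap":0.03,"pos":[0,0,0.0013]},{"finger_gap":0.03,"pos":[0,0,0.0013]}]' | python3 -m jog; echo '[{"finger_gap":0.03,"pos":[0,0,0.0013]},{"finger_gap":0.03,"pos":[0,0,0.0013]},{"finger_gap":0.03,"pos":[0,0,0.0013]}]' | python3 -m jog;echo '[{"finger_gap":0.03,"pos":[0,0,0.0013]},{"finger_gap":0.03,"pos":[0,0,0.0013]},{"finger_gap":0.03,"pos":[0,0,0.0013]}]' | python3 -m jog
```

```text
t: 7.38
tool_pos: [0.5321, 0.339, 0.0611]
tool_rot: [0.955, 2.992, 0.001]
contact_force: [-0.8, -0.4, -5.1]
opening: 0.0437
grip_force: 85.2
t: 7.63
tool_pos: [0.5316, 0.3388, 0.0593]
tool_rot: [-0.955, -2.993, 0.0]
contact_force: [-0.4, 0.7, -4.7]
opening: 0.0441
grip_force: 85.2
t: 7.88
tool_pos: [0.5315, 0.3387, 0.0581]
tool_rot: [-0.955, -2.993, 0.0]
contact_force: [1.0, -0.3, -4.4]
opening: 0.0436
grip_force: 85.2
```

Scaled: 0.001 m / 0.75 = 0.0013.

```bash
for i in 1; do echo '[{"finger_gap":0.03,"pos":[0,0,0.0013]},{"finger_gap":0.03,"pos":[0,0,0.0013]},{"finger_gap":0.03,"pos":[0,0,0.0013]}]' | python3 -m jog; done; echo '[{"finger_gap":0.03,"pos":[0,0,0.0007]},{"finger_gap":0.03,"pos":[0,0,0.0007]},{"finger_gap":0.03,"pos":[0,0,0.0007]}]' | python3 -m jog;echo '[{"finger_gap":0.03,"pos":[0,0,0.0007]},{"finger_gap":0.03,"pos":[0,0,0.0007]},{"finger_gap":0.03,"pos":[0,0,0.0007]}]' | python3 -m jog
```

```text
t: 8.13
tool_pos: [0.5315, 0.3387, 0.0572]
tool_rot: [-0.955, -2.993, 0.0]
contact_force: [-0.8, 0.6, -4.9]
opening: 0.0437
grip_force: 85.2
t: 8.38
tool_pos: [0.5316, 0.3388, 0.0567]
tool_rot: [-0.955, -2.993, 0.0]
contact_force: [0.2, 0.2, -5.5]
opening: 0.0442
grip_force: 85.2
t: 8.63
tool_pos: [0.5316, 0.3388, 0.0563]
tool_rot: [-0.955, -2.993, 0.0]
contact_force: [-0.9, -0.1, -5.3]
opening: 0.0436
grip_force: 85.2
```

Scaled: 0.0005 m / 0.75 = 0.0007.

```bash
echo '[{"finger_gap":0.03,"pos":[0,0,0.0007]},{"finger_gap":0.03,"pos":[0,0,0.0007]},{"finger_gap":0.03,"pos":[0,0,0.0007]}]' | python3 -m jog;echo '[{"finger_gap":0.03,"pos":[0,0,0.0007]},{"finger_gap":0.03,"pos":[0,0,0.0007]},{"finger_gap":0.03,"pos":[0,0,0.0007]}]' | python3 -m jog;echo '[{"finger_gap":0.03,"pos":[0,0,0.0004]},{"finger_gap":0.03,"pos":[0,0,0.0004]},{"finger_gap":0.03,"pos":[0,0,0.0004]}]' | python3 -m jog
```

```text
t: 8.88
tool_pos: [0.5317, 0.3388, 0.056]
tool_rot: [0.955, 2.993, 0.0]
contact_force: [-0.3, -0.6, -3.8]
opening: 0.0443
grip_force: 85.2
t: 9.13
tool_pos: [0.5317, 0.3388, 0.0556]
tool_rot: [0.955, 2.993, 0.0]
contact_force: [-1.0, -0.5, -2.3]
opening: 0.044
grip_force: 85.4
t: 9.38
tool_pos: [0.5317, 0.3388, 0.0554]
tool_rot: [0.955, 2.993, 0.0]
contact_force: [-1.3, -0.4, -0.9]
opening: 0.0435
grip_force: 85.5
```

Contact; about 4 N on the pan. Now I'll slide back (tool +y is pan +x).

Scaled: 0.003 m / 0.75 = 0.004, 0.002 m / 0.75 = 0.0027.

```bash
echo '[{"finger_gap":0.03,"pos":[0,0.0013,0.0003]},{"finger_gap":0.03,"pos":[0,0.0027,0.0003]},{"finger_gap":0.03,"pos":[0,0.004,0.0003]},{"finger_gap":0.03,"pos":[0,0.004,0.0003]}]' | python3 -m jog;echo '[{"finger_gap":0.03,"pos":[0,0.0007,0]},{"finger_gap":0.03,"pos":[0,0.0013,0]},{"finger_gap":0.03,"pos":[0,0.0013,0]}]' | python3 -m jog; echo '[{"finger_gap":0.03,"pos":[0,0.0007,0]},{"finger_gap":0.03,"pos":[0,0.0013,0]},{"finger_gap":0.03,"pos":[0,0.0013,0]}]' | python3 -m jog
```

```text
t: 9.72
tool_pos: [0.5338, 0.3413, 0.0551]
tool_rot: [0.955, 2.992, 0.0]
contact_force: [-0.6, -1.6, 0.3]
opening: 0.0437
grip_force: 85.7
t: 9.97
tool_pos: [0.5342, 0.3421, 0.055]
tool_rot: [0.955, 2.992, 0.0]
contact_force: [-1.1, -2.4, -0.2]
opening: 0.0438
grip_force: 85.7
t: 10.22
tool_pos: [0.5347, 0.3429, 0.055]
tool_rot: [0.955, 2.993, 0.0]
contact_force: [-0.6, -2.5, 0.1]
opening: 0.044
grip_force: 85.8
```

Scaled: 0.001 m / 0.75 = 0.0013, 0.0005 m / 0.75 = 0.0007.

```bash
echo '[{"finger_gap":0.03,"pos":[0,0.0007,0]},{"finger_gap":0.03,"pos":[0,0.0013,0]},{"finger_gap":0.03,"pos":[0,0.0013,0]}]' | python3 -m jog; echo '[{"finger_gap":0.03,"pos":[0,0.0007,0]},{"finger_gap":0.03,"pos":[0,0.0013,0]},{"finger_gap":0.03,"pos":[0,0.0013,0]}]' | python3 -m jog
```

```text
t: 10.47
tool_pos: [0.5352, 0.3438, 0.0549]
tool_rot: [0.955, 2.993, 0.0]
contact_force: [-1.1, -2.7, 1.4]
opening: 0.0438
grip_force: 85.8
t: 10.72
tool_pos: [0.5357, 0.3446, 0.0549]
tool_rot: [-0.955, -2.993, -0.0]
contact_force: [-1.8, -1.8, 2.2]
opening: 0.0439
grip_force: 85.8
```

Scaled: 0.001 m / 0.75 = 0.0013, 0.0005 m / 0.75 = 0.0007.

```bash
echo '[{"finger_gap":0.03,"pos":[0,0.0007,0]},{"finger_gap":0.03,"pos":[0,0.0013,0]},{"finger_gap":0.03,"pos":[0,0.0013,0]}]' | python3 -m jog; echo '[{"finger_gap":0.03,"pos":[0,0.0007,0]},{"finger_gap":0.03,"pos":[0,0.0013,0]},{"finger_gap":0.03,"pos":[0,0.0013,0]}]' | python3 -m jog
```

```text
t: 10.97
tool_pos: [0.5363, 0.3454, 0.0548]
tool_rot: [-0.955, -2.993, -0.0]
contact_force: [-1.8, -2.9, 0.9]
opening: 0.0435
grip_force: 85.8
t: 11.22
tool_pos: [0.5369, 0.3462, 0.0548]
tool_rot: [-0.955, -2.993, -0.0]
contact_force: [-0.9, -1.6, 1.1]
opening: 0.0437
grip_force: 85.8
```

Scaled: 0.001 m / 0.75 = 0.0013, 0.0005 m / 0.75 = 0.0007.

```bash
echo '[{"finger_gap":0.03,"pos":[0,0.0007,0]},{"finger_gap":0.03,"pos":[0,0.0013,0]},{"finger_gap":0.03,"pos":[0,0.0013,0]}]' | python3 -m jog; echo '[{"finger_gap":0.03,"pos":[0,0.0007,0]},{"finger_gap":0.03,"pos":[0,0.0013,0]},{"finger_gap":0.03,"pos":[0,0.0013,0]}]' | python3 -m jog
```

```text
t: 11.47
tool_pos: [0.5372, 0.3467, 0.0547]
tool_rot: [-0.955, -2.992, 0.002]
contact_force: [-2.2, -3.0, 2.2]
opening: 0.044
grip_force: 86.1
t: 11.72
tool_pos: [0.5373, 0.3469, 0.0545]
tool_rot: [-0.954, -2.992, 0.004]
contact_force: [-3.9, -6.1, 4.1]
opening: 0.0439
grip_force: 86.4
```

Scaled: 0.001 m / 0.75 = 0.0013, 0.0005 m / 0.75 = 0.0007.

```bash
echo '[{"finger_gap":0.03,"pos":[0,0.0007,0]},{"finger_gap":0.03,"pos":[0,0.0013,0]},{"finger_gap":0.03,"pos":[0,0.0013,0]}]' | python3 -m jog
```

```text
t: 11.97
tool_pos: [0.5375, 0.347, 0.0543]
tool_rot: [-0.954, -2.991, 0.007]
contact_force: [-6.3, -7.8, 5.0]
opening: 0.0442
grip_force: 86.5
```

Scaled: 0.001 m / 0.75 = 0.0013, 0.0005 m / 0.75 = 0.0007.

```bash
echo '[{"finger_gap":0.03,"pos":[0,0.0007,0]},{"finger_gap":0.03,"pos":[0,0.0013,0]},{"finger_gap":0.03,"pos":[0,0.0013,0]}]' | python3 -m jog
```

```text
t: 12.22
tool_pos: [0.5376, 0.3472, 0.0541]
tool_rot: [-0.953, -2.99, 0.01]
contact_force: [-7.3, -10.7, 7.1]
opening: 0.0438
grip_force: 86.7
```

Scaled: -0.001 m / 0.75 = -0.0013.

```bash
echo '[{"finger_gap":0.03,"pos":[0,0,-0.0013]},{"finger_gap":0.03,"pos":[0,0,-0.0013]},{"finger_gap":0.03,"pos":[0,0,-0.0013]}]' | python3 -m jog
```

```text
t: 12.47
tool_pos: [0.5376, 0.3472, 0.0546]
tool_rot: [-0.953, -2.99, 0.01]
contact_force: [-4.6, -9.2, 3.0]
opening: 0.0439
grip_force: 86.3
```

Scaled: 0.001 m / 0.75 = 0.0013, -0.0005 m / 0.75 = -0.0007.

```bash
echo '[{"finger_gap":0.03,"pos":[0,0.0007,-0.0007]},{"finger_gap":0.03,"pos":[0,0.0013,-0.0007]},{"finger_gap":0.03,"pos":[0,0.0013,-0.0007]},{"finger_gap":0.03,"pos":[0,0.0013,-0.0007]},{"finger_gap":0.03,"pos":[0,0.0013,-0.0007]}]' | python3 -m jog
```

```text
t: 12.88
tool_pos: [0.5376, 0.3473, 0.0547]
tool_rot: [-0.953, -2.99, 0.013]
contact_force: [-6.8, -10.8, 4.6]
opening: 0.0438
grip_force: 86.3
```

Scaled: -0.0007 m / 0.75 = -0.0009, 0.0004 m / 0.75 = 0.0005.

```bash
echo '[{"finger_gap":0.03,"pos":[0,0.0005,-0.0009]},{"finger_gap":0.03,"pos":[0,0.0005,-0.0009]},{"finger_gap":0.03,"pos":[0,0.0005,-0.0009]},{"finger_gap":0.03,"pos":[0,0.0005,-0.0009]}]' | python3 -m jog
```

```text
t: 13.22
tool_pos: [0.5376, 0.3473, 0.0549]
tool_rot: [-0.953, -2.989, 0.014]
contact_force: [-6.2, -10.8, 2.7]
opening: 0.0439
grip_force: 86.2
```

Scaled: -0.0045 m / 0.75 = -0.006, -0.0025 m / 0.75 = -0.0033.

```bash
echo '[{"finger_gap":0.03,"pos":[0,-0.0033,0]},{"finger_gap":0.03,"pos":[0,-0.006,0]},{"finger_gap":0.03,"pos":[0,-0.006,0]},{"finger_gap":0.03,"pos":[0,-0.006,0]}]' | python3 -m jog
```

```text
t: 13.55
tool_pos: [0.5369, 0.3468, 0.0561]
tool_rot: [-0.955, -2.992, 0.0]
contact_force: [-0.6, -1.8, -4.4]
opening: 0.0437
grip_force: 85.3
```

Scaled: 0.003 m / 0.75 = 0.004, 0.002 m / 0.75 = 0.0027.

```bash
echo '[{"finger_gap":0.03,"pos":[0,0,0.0012]},{"finger_gap":0.03,"pos":[0,0,0.0012]},{"finger_gap":0.03,"pos":[0.0013,0,0.0012]},{"finger_gap":0.03,"pos":[0.0027,0,0.0012]},{"finger_gap":0.03,"pos":[0.004,0,0.0012]},{"finger_gap":0.03,"pos":[0.004,0,0.0012]}]' | python3 -m jog; echo '[{"finger_gap":0.03,"pos":[0.0007,0,0]},{"finger_gap":0.03,"pos":[0.0013,0,0]},{"finger_gap":0.03,"pos":[0.0013,0,0]}]' | python3 -m jog
```

```text
t: 14.05
tool_pos: [0.5347, 0.3485, 0.0559]
tool_rot: [-0.955, -2.993, 0.001]
contact_force: [-0.8, -2.8, -3.9]
opening: 0.0439
grip_force: 85.5
t: 14.3
tool_pos: [0.5339, 0.3491, 0.0559]
tool_rot: [-0.955, -2.993, 0.001]
contact_force: [-1.3, -2.9, -3.6]
opening: 0.0439
grip_force: 85.4
```

Scaled: 0.001 m / 0.75 = 0.0013, 0.0005 m / 0.75 = 0.0007.

```bash
echo '[{"finger_gap":0.03,"pos":[0.0007,0,0]},{"finger_gap":0.03,"pos":[0.0013,0,0]},{"finger_gap":0.03,"pos":[0.0013,0,0]}]' | python3 -m jog;echo '[{"finger_gap":0.03,"pos":[0.0007,0,0]},{"finger_gap":0.03,"pos":[0.0013,0,0]},{"finger_gap":0.03,"pos":[0.0013,0,0]}]' | python3 -m jog
```

```text
t: 14.55
tool_pos: [0.5331, 0.3497, 0.056]
tool_rot: [-0.955, -2.993, 0.0]
contact_force: [-0.0, -3.2, -5.2]
opening: 0.0437
grip_force: 85.4
t: 14.8
tool_pos: [0.5323, 0.3503, 0.056]
tool_rot: [-0.955, -2.993, 0.0]
contact_force: [-1.0, -3.9, -5.0]
opening: 0.0438
grip_force: 85.3
```

Scaled: 0.001 m / 0.75 = 0.0013, -0.0008 m / 0.75 = -0.0011.

```bash
echo '[{"finger_gap":0.03,"pos":[0,-0.0011,0.0011]},{"finger_gap":0.03,"pos":[0,-0.0011,0.0011]},{"finger_gap":0.03,"pos":[0.0007,-0.0011,0.0011]},{"finger_gap":0.03,"pos":[0.0013,-0.0011,0.0011]},{"finger_gap":0.03,"pos":[0.0013,-0.0011,0.0011]}]' | python3 -m jog; echo '[{"finger_gap":0.03,"pos":[0.0007,0,0.0004]},{"finger_gap":0.03,"pos":[0.0013,0,0.0004]},{"finger_gap":0.03,"pos":[0.0013,0,0.0004]}]' | python3 -m jog
```

```text
t: 15.22
tool_pos: [0.5318, 0.3504, 0.0558]
tool_rot: [0.954, 2.992, 0.001]
contact_force: [2.1, -2.7, -3.8]
opening: 0.0439
grip_force: 85.4
t: 15.47
tool_pos: [0.5316, 0.3506, 0.0557]
tool_rot: [0.954, 2.99, 0.001]
contact_force: [3.6, -3.7, -2.9]
opening: 0.044
grip_force: 85.5
```

Scaled: 0.001 m / 0.75 = 0.0013, 0.0005 m / 0.75 = 0.0007.

```bash
echo '[{"finger_gap":0.03,"pos":[0.0007,0,0]},{"finger_gap":0.03,"pos":[0.0013,0,0]},{"finger_gap":0.03,"pos":[0.0013,0,0]}]' | python3 -m jog; echo '[{"finger_gap":0.03,"pos":[0.0007,0,0]},{"finger_gap":0.03,"pos":[0.0013,0,0]},{"finger_gap":0.03,"pos":[0.0013,0,0]}]' | python3 -m jog
```

```text
t: 15.72
tool_pos: [0.5314, 0.3507, 0.0558]
tool_rot: [0.953, 2.989, 0.0]
contact_force: [6.3, -6.1, -2.8]
opening: 0.0435
grip_force: 85.4
t: 15.97
tool_pos: [0.5312, 0.3508, 0.0559]
tool_rot: [0.953, 2.987, -0.0]
contact_force: [7.5, -6.5, -3.6]
opening: 0.0437
grip_force: 85.3
```

Scaled: 0.0006 m / 0.75 = 0.0008, 0.0003 m / 0.75 = 0.0004.

```bash
echo '[{"finger_gap":0.03,"pos":[0.0008,0,0.0004]},{"finger_gap":0.03,"pos":[0.0008,0,0.0004]},{"finger_gap":0.03,"pos":[0.0008,0,0.0004]},{"finger_gap":0.03,"pos":[0.0008,0,0.0004]},{"finger_gap":0.03,"pos":[0.0008,0,0.0004]}]' | python3 -m jog
```

```text
t: 16.38
tool_pos: [0.5312, 0.3509, 0.0559]
tool_rot: [0.953, 2.987, -0.0]
contact_force: [8.0, -7.3, -2.2]
opening: 0.0443
grip_force: 85.3
```

Scaled: -0.0035 m / 0.75 = -0.0047, -0.002 m / 0.75 = -0.0027.

```bash
echo '[{"finger_gap":0.03,"pos":[-0.0027,0,0]},{"finger_gap":0.03,"pos":[-0.0047,0,0.0004]},{"finger_gap":0.03,"pos":[-0.0047,0,0.0007]},{"finger_gap":0.03,"pos":[-0.0047,0,0.0007]}]' | python3 -m jog
```

```text
t: 16.72
tool_pos: [0.5318, 0.3505, 0.0551]
tool_rot: [0.955, 2.992, 0.001]
contact_force: [1.7, -3.6, 0.4]
opening: 0.0439
grip_force: 85.8
```

```bash
echo '[{"finger_gap":0.044},{"finger_gap":0.046},{"finger_gap":0.05},{"finger_gap":0.056},{"finger_gap":0.062},{"finger_gap":0.062}]' | python3 -m jog 20
python3 - <<'E'
from h import *
n='wrist';c=cam(n); im=ctrl.get_image(n); cv2.imwrite('pics/v6.png',cv2.resize(im[150:390,160:480,::-1],(640,480),interpolation=2)); np.save('w6T.npy',c[1])
E
```

```text
t: 17.22
tool_pos: [0.5308, 0.3507, 0.0542]
tool_rot: [-0.955, -2.993, -0.001]
contact_force: [-0.5, 0.1, 0.1]
opening: 0.0621
grip_force: 0.0
```

View pics/v6.png

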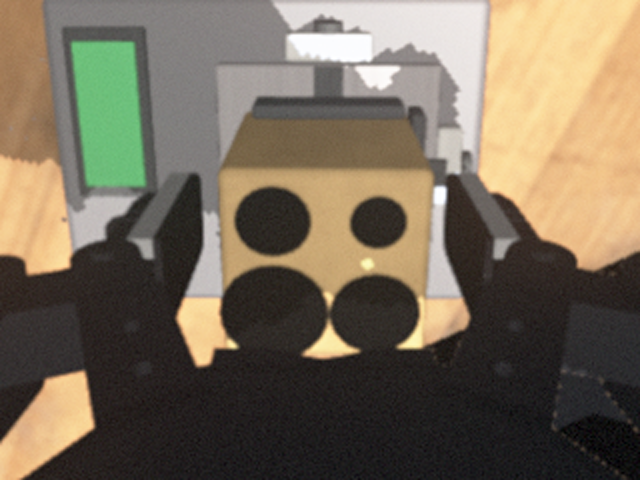

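The block is free of both pads and square against both strips. I'll retract and check.

Scaled: -0.12 m / 0.75 = -0.16, -0.09 m / 0.75 = -0.12.

```bash
echo '[{"finger_gap":0.065,"pos":[0,0,-0.0267]},{"finger_gap":0.065,"pos":[0,0,-0.0667]},{"finger_gap":0.07,"pos":[0,0,-0.12]},{"finger_gap":0.07,"pos":[0,0,-0.16]},{"finger_gap":0.07,"pos":[0,0,-0.16]},{"finger_gap":0.07,"pos":[0,0,-0.16]},{"finger_gap":0.07,"pos":[0,0,-0.16]}]' | python3 -m jog
python3 - <<'E'
from fit import *
n='wrist';c=cam(n); im=ctrl.get_image(n); cv2.imwrite('pics/v7.png',cv2.resize(im[100:300,200:440,::-1],(720,600),interpolation=2)); np.save('w7T.npy',c[1])
quad(n,'doming_block',.078,c); quad(n,'scale',.024,c); print(ctrl.get_obs()['tool_pos'])
E
```

```text
t: 17.85
tool_pos: [0.5307, 0.3502, 0.1737]
tool_rot: [-0.955, -2.992, 0.001]
contact_force: [1.0, -0.0, -0.8]
opening: 0.07
grip_force: 0.0
wrist doming_block 0.57 ctr 527.9 352.1 size 45.5 51.7 ang 53.31
wrist scale 0.66 ctr 516.6 338.9 size 128.7 99.9 ang 54.47
[0.52998129 0.34975759 0.17177413]
```

View pics/v7.png

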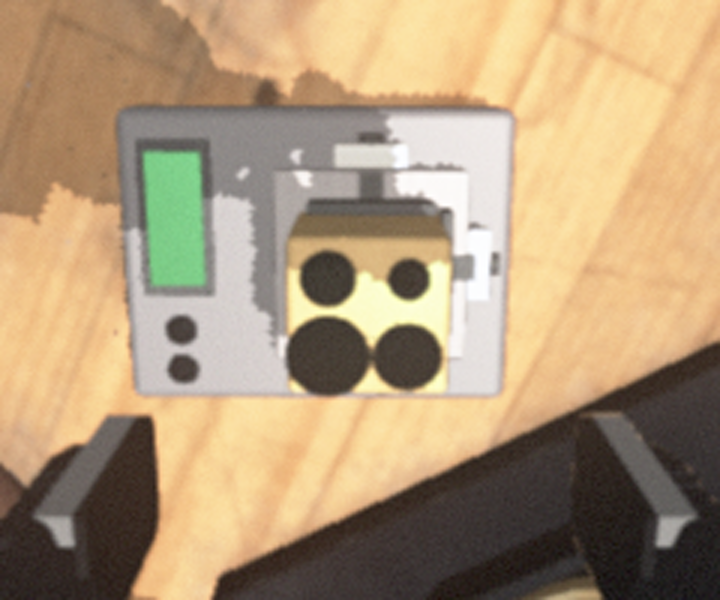

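The block stands square and flat, with its edges at the side strip (row about 210) and the back strip (column about 450). It is about 2–4 mm from the pan centre on each axis, inside the 7 mm limit.

```bash
python3 -c "
from station import ctrl
print(ctrl.finish_job())"
```

```text
the job is handed in; nothing more can be done
None
```

The job is handed in, with no verdict returned. By my measurements, the block stands released, flat and square against both stops, about 2–4 mm off the pan centre on each axis. I estimate it pressed the back stop with about 8–12 N and the side stop with about 9 N. Scale load peaked near 12 N, and I neither went near nor re-measured the bystanders.

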